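# Load the craft-supply carry rack in reverse order and close its bail

### The job

Move the jar, the tin, the hand stamp and the glue bottle from the four boxes of the brown tray into the four bays of the carry rack in reverse order, one in each bay and standing upright on its floor: what stood furthest left (seen from the robot) goes furthest right, and so on, because the rack is turned round when it goes into the cupboard. If the rack's steel bail is in the way, swing it back by its wooden sleeve first; when all four are loaded, swing it over them until it is fully closed. Do not tip any of them over on the way.

Things in the scene. Friction and masses are not known exactly. Their poses are not given: they have to be found in the camera images.
- jar: round amber glass jar with an aluminium lid, 64 mm high, body 40 mm in diameter up to 50 mm, lid 42 mm in diameter above that; about 140 g. Origin: centre of its underside, z up. Starts upright in cell_jar
- tin: square bare steel tin, 64 to 66 mm high, body 38 x 38 mm up to 52 mm, lid 40 x 40 mm above that; about 120 g. Origin: centre of its underside, z up, x and y square to its sides. Starts upright in cell_tin, square to it within 0.1 rad
- stamp: hand stamp: square light-wood block 42 x 42 mm and 20 mm high on its rubber face, with a dark turned handle rising from the middle to 68 mm; the handle's thick grip is round, 28 mm in diameter from 42 to 64 mm height; about 90 g. Origin: centre of its underside, z up. Starts upright in cell_stamp, square to it within 0.1 rad
- bottle: white plastic glue bottle, round, 34 mm in diameter up to 54 mm height, above that a cone narrowing to a thin nozzle, 70 mm high in all; about 80 g. Origin: centre of its underside, z up. Starts upright in cell_bottle
- cell_jar: plywood box open at the top, 60 x 60 mm, 16 mm high, walls and floor 4 mm, start of the jar; fixed 6 mm above the table in a shallow brown tray (rim 20 mm). The four alike boxes stand in a straight row 74 mm apart. Origin: centre of its underside; x away from the robot across the row, y along the row to the left, z up
- cell_tin: plywood box open at the top, 60 x 60 mm, 16 mm high, walls and floor 4 mm, start of the tin; fixed 6 mm above the table in a shallow brown tray (rim 20 mm). The four alike boxes stand in a straight row 74 mm apart. Origin: centre of its underside; x away from the robot across the row, y along the row to the left, z up
- cell_stamp: plywood box open at the top, 60 x 60 mm, 16 mm high, walls and floor 4 mm, start of the stamp; fixed 6 mm above the table in a shallow brown tray (rim 20 mm). The four alike boxes stand in a straight row 74 mm apart. Origin: centre of its underside; x away from the robot across the row, y along the row to the left, z up
- cell_bottle: plywood box open at the top, 60 x 60 mm, 16 mm high, walls and floor 4 mm, start of the bottle; fixed 6 mm above the table in a shallow brown tray (rim 20 mm). The four alike boxes stand in a straight row 74 mm apart. Origin: centre of its underside; x away from the robot across the row, y along the row to the left, z up
- rack: fixed white wooden carry rack, base 76 x 296 mm, left or right of the tray. Origin: centre of underside; x away from the robot, y along the row to the left, z up. Four bays 62 x 58 mm, centres x = 0, y = 106.5, 42.5, -42.5, -106.5 mm, floor z = 10, rims z = 24. End posts 60 high at x = 60, y = +-149 bear the bail: hinge axis along y through x = 60, z = 45 mm
- bail (a joint): bail: U of 8 mm steel rod, dark wooden sleeve (16 mm thick, 50 long) at rack y = 0. 0 rad = closed, at its stop, rod over the row at rack x = 0, z = 88 mm; grows swinging up and back to 2.5 = open, x = 134, z = 46; rod circles the hinge at 73.8 mm. Starts anywhere, stays where left (2 to 3 N moves it); blocks loading below about 2 rad; clears things in the bays
There are look-alikes about, which are no part of the job. Leave any turquoise look-alike of the jar alone. What is shaped like the bottle but turquoise is not meant.

How it is judged:
On the way, in this order (a step that is already met when the one before it is completed fails the run):
1. all four stand upright in the bays in reverse order, the bail still swung back (x of jar in the frame of rack between -0.016 and 0.016 m and z of jar in the frame of rack between 0.005 and 0.015 m and (y of jar in the frame of rack between 0.0905 and 0.1225 m or y of jar in the frame of rack between 0.0265 and 0.0585 m or y of jar in the frame of rack between -0.0585 and -0.0265 m or y of jar in the frame of rack between -0.1225 and -0.0905 m) and angle between each of jar, tin, stamp, bottle's own z axis and vertical below 0.15 rad and x of tin in the frame of rack between -0.016 and 0.016 m and z of tin in the frame of rack between 0.005 and 0.015 m and (y of tin in the frame of rack between 0.0905 and 0.1225 m or y of tin in the frame of rack between 0.0265 and 0.0585 m or y of tin in the frame of rack between -0.0585 and -0.0265 m or y of tin in the frame of rack between -0.1225 and -0.0905 m) and x of stamp in the frame of rack between -0.016 and 0.016 m and z of stamp in the frame of rack between 0.005 and 0.015 m and (y of stamp in the frame of rack between 0.0905 and 0.1225 m or y of stamp in the frame of rack between 0.0265 and 0.0585 m or y of stamp in the frame of rack between -0.0585 and -0.0265 m or y of stamp in the frame of rack between -0.1225 and -0.0905 m) and x of bottle in the frame of rack between -0.016 and 0.016 m and z of bottle in the frame of rack between 0.005 and 0.015 m and (y of bottle in the frame of rack between 0.0905 and 0.1225 m or y of bottle in the frame of rack between 0.0265 and 0.0585 m or y of bottle in the frame of rack between -0.0585 and -0.0265 m or y of bottle in the frame of rack between -0.1225 and -0.0905 m) and ((y of cell_jar in the frame of cell_tin above 0 m and ((y of tin in the frame of rack above 0.0745 m and y of jar in the frame of rack below 0.0745 m) or (y of tin in the frame of rack above 0 m and y of jar in the frame of rack below 0 m) or (y of tin in the frame of rack above -0.0745 m and y of jar in the frame of rack below -0.0745 m))) or (y of cell_jar in the frame of cell_tin below 0 m and ((y of jar in the frame of rack above 0.0745 m and y of tin in the frame of rack below 0.0745 m) or (y of jar in the frame of rack above 0 m and y of tin in the frame of rack below 0 m) or (y of jar in the frame of rack above -0.0745 m and y of tin in the frame of rack below -0.0745 m)))) and ((y of cell_jar in the frame of cell_stamp above 0 m and ((y of stamp in the frame of rack above 0.0745 m and y of jar in the frame of rack below 0.0745 m) or (y of stamp in the frame of rack above 0 m and y of jar in the frame of rack below 0 m) or (y of stamp in the frame of rack above -0.0745 m and y of jar in the frame of rack below -0.0745 m))) or (y of cell_jar in the frame of cell_stamp below 0 m and ((y of jar in the frame of rack above 0.0745 m and y of stamp in the frame of rack below 0.0745 m) or (y of jar in the frame of rack above 0 m and y of stamp in the frame of rack below 0 m) or (y of jar in the frame of rack above -0.0745 m and y of stamp in the frame of rack below -0.0745 m)))) and ((y of cell_jar in the frame of cell_bottle above 0 m and ((y of bottle in the frame of rack above 0.0745 m and y of jar in the frame of rack below 0.0745 m) or (y of bottle in the frame of rack above 0 m and y of jar in the frame of rack below 0 m) or (y of bottle in the frame of rack above -0.0745 m and y of jar in the frame of rack below -0.0745 m))) or (y of cell_jar in the frame of cell_bottle below 0 m and ((y of jar in the frame of rack above 0.0745 m and y of bottle in the frame of rack below 0.0745 m) or (y of jar in the frame of rack above 0 m and y of bottle in the frame of rack below 0 m) or (y of jar in the frame of rack above -0.0745 m and y of bottle in the frame of rack below -0.0745 m)))) and ((y of cell_tin in the frame of cell_stamp above 0 m and ((y of stamp in the frame of rack above 0.0745 m and y of tin in the frame of rack below 0.0745 m) or (y of stamp in the frame of rack above 0 m and y of tin in the frame of rack below 0 m) or (y of stamp in the frame of rack above -0.0745 m and y of tin in the frame of rack below -0.0745 m))) or (y of cell_tin in the frame of cell_stamp below 0 m and ((y of tin in the frame of rack above 0.0745 m and y of stamp in the frame of rack below 0.0745 m) or (y of tin in the frame of rack above 0 m and y of stamp in the frame of rack below 0 m) or (y of tin in the frame of rack above -0.0745 m and y of stamp in the frame of rack below -0.0745 m)))) and ((y of cell_tin in the frame of cell_bottle above 0 m and ((y of bottle in the frame of rack above 0.0745 m and y of tin in the frame of rack below 0.0745 m) or (y of bottle in the frame of rack above 0 m and y of tin in the frame of rack below 0 m) or (y of bottle in the frame of rack above -0.0745 m and y of tin in the frame of rack below -0.0745 m))) or (y of cell_tin in the frame of cell_bottle below 0 m and ((y of tin in the frame of rack above 0.0745 m and y of bottle in the frame of rack below 0.0745 m) or (y of tin in the frame of rack above 0 m and y of bottle in the frame of rack below 0 m) or (y of tin in the frame of rack above -0.0745 m and y of bottle in the frame of rack below -0.0745 m)))) and ((y of cell_stamp in the frame of cell_bottle above 0 m and ((y of bottle in the frame of rack above 0.0745 m and y of stamp in the frame of rack below 0.0745 m) or (y of bottle in the frame of rack above 0 m and y of stamp in the frame of rack below 0 m) or (y of bottle in the frame of rack above -0.0745 m and y of stamp in the frame of rack below -0.0745 m))) or (y of cell_stamp in the frame of cell_bottle below 0 m and ((y of stamp in the frame of rack above 0.0745 m and y of bottle in the frame of rack below 0.0745 m) or (y of stamp in the frame of rack above 0 m and y of bottle in the frame of rack below 0 m) or (y of stamp in the frame of rack above -0.0745 m and y of bottle in the frame of rack below -0.0745 m)))) and value of joint bail above 0.8 rad), for 0.2 s.
2. the bail is closed over them (value of joint bail below 0.1 rad), for 0.2 s.
At the end, for the whole second after the job is handed in: each thing upright (0.15 rad) on the floor of its own bay (within 16 mm of its centre along and across the row, 5 mm in height), in the reverse of the left-to-right order of their boxes; at rest (under 0.03 m/s); bail closed (under 0.1 rad) (x of jar in the frame of rack between -0.016 and 0.016 m and z of jar in the frame of rack between 0.005 and 0.015 m and (y of jar in the frame of rack between 0.0905 and 0.1225 m or y of jar in the frame of rack between 0.0265 and 0.0585 m or y of jar in the frame of rack between -0.0585 and -0.0265 m or y of jar in the frame of rack between -0.1225 and -0.0905 m) and angle between each of jar, tin, stamp, bottle's own z axis and vertical below 0.15 rad and x of tin in the frame of rack between -0.016 and 0.016 m and z of tin in the frame of rack between 0.005 and 0.015 m and (y of tin in the frame of rack between 0.0905 and 0.1225 m or y of tin in the frame of rack between 0.0265 and 0.0585 m or y of tin in the frame of rack between -0.0585 and -0.0265 m or y of tin in the frame of rack between -0.1225 and -0.0905 m) and x of stamp in the frame of rack between -0.016 and 0.016 m and z of stamp in the frame of rack between 0.005 and 0.015 m and (y of stamp in the frame of rack between 0.0905 and 0.1225 m or y of stamp in the frame of rack between 0.0265 and 0.0585 m or y of stamp in the frame of rack between -0.0585 and -0.0265 m or y of stamp in the frame of rack between -0.1225 and -0.0905 m) and x of bottle in the frame of rack between -0.016 and 0.016 m and z of bottle in the frame of rack between 0.005 and 0.015 m and (y of bottle in the frame of rack between 0.0905 and 0.1225 m or y of bottle in the frame of rack between 0.0265 and 0.0585 m or y of bottle in the frame of rack between -0.0585 and -0.0265 m or y of bottle in the frame of rack between -0.1225 and -0.0905 m) and ((y of cell_jar in the frame of cell_tin above 0 m and ((y of tin in the frame of rack above 0.0745 m and y of jar in the frame of rack below 0.0745 m) or (y of tin in the frame of rack above 0 m and y of jar in the frame of rack below 0 m) or (y of tin in the frame of rack above -0.0745 m and y of jar in the frame of rack below -0.0745 m))) or (y of cell_jar in the frame of cell_tin below 0 m and ((y of jar in the frame of rack above 0.0745 m and y of tin in the frame of rack below 0.0745 m) or (y of jar in the frame of rack above 0 m and y of tin in the frame of rack below 0 m) or (y of jar in the frame of rack above -0.0745 m and y of tin in the frame of rack below -0.0745 m)))) and ((y of cell_jar in the frame of cell_stamp above 0 m and ((y of stamp in the frame of rack above 0.0745 m and y of jar in the frame of rack below 0.0745 m) or (y of stamp in the frame of rack above 0 m and y of jar in the frame of rack below 0 m) or (y of stamp in the frame of rack above -0.0745 m and y of jar in the frame of rack below -0.0745 m))) or (y of cell_jar in the frame of cell_stamp below 0 m and ((y of jar in the frame of rack above 0.0745 m and y of stamp in the frame of rack below 0.0745 m) or (y of jar in the frame of rack above 0 m and y of stamp in the frame of rack below 0 m) or (y of jar in the frame of rack above -0.0745 m and y of stamp in the frame of rack below -0.0745 m)))) and ((y of cell_jar in the frame of cell_bottle above 0 m and ((y of bottle in the frame of rack above 0.0745 m and y of jar in the frame of rack below 0.0745 m) or (y of bottle in the frame of rack above 0 m and y of jar in the frame of rack below 0 m) or (y of bottle in the frame of rack above -0.0745 m and y of jar in the frame of rack below -0.0745 m))) or (y of cell_jar in the frame of cell_bottle below 0 m and ((y of jar in the frame of rack above 0.0745 m and y of bottle in the frame of rack below 0.0745 m) or (y of jar in the frame of rack above 0 m and y of bottle in the frame of rack below 0 m) or (y of jar in the frame of rack above -0.0745 m and y of bottle in the frame of rack below -0.0745 m)))) and ((y of cell_tin in the frame of cell_stamp above 0 m and ((y of stamp in the frame of rack above 0.0745 m and y of tin in the frame of rack below 0.0745 m) or (y of stamp in the frame of rack above 0 m and y of tin in the frame of rack below 0 m) or (y of stamp in the frame of rack above -0.0745 m and y of tin in the frame of rack below -0.0745 m))) or (y of cell_tin in the frame of cell_stamp below 0 m and ((y of tin in the frame of rack above 0.0745 m and y of stamp in the frame of rack below 0.0745 m) or (y of tin in the frame of rack above 0 m and y of stamp in the frame of rack below 0 m) or (y of tin in the frame of rack above -0.0745 m and y of stamp in the frame of rack below -0.0745 m)))) and ((y of cell_tin in the frame of cell_bottle above 0 m and ((y of bottle in the frame of rack above 0.0745 m and y of tin in the frame of rack below 0.0745 m) or (y of bottle in the frame of rack above 0 m and y of tin in the frame of rack below 0 m) or (y of bottle in the frame of rack above -0.0745 m and y of tin in the frame of rack below -0.0745 m))) or (y of cell_tin in the frame of cell_bottle below 0 m and ((y of tin in the frame of rack above 0.0745 m and y of bottle in the frame of rack below 0.0745 m) or (y of tin in the frame of rack above 0 m and y of bottle in the frame of rack below 0 m) or (y of tin in the frame of rack above -0.0745 m and y of bottle in the frame of rack below -0.0745 m)))) and ((y of cell_stamp in the frame of cell_bottle above 0 m and ((y of bottle in the frame of rack above 0.0745 m and y of stamp in the frame of rack below 0.0745 m) or (y of bottle in the frame of rack above 0 m and y of stamp in the frame of rack below 0 m) or (y of bottle in the frame of rack above -0.0745 m and y of stamp in the frame of rack below -0.0745 m))) or (y of cell_stamp in the frame of cell_bottle below 0 m and ((y of stamp in the frame of rack above 0.0745 m and y of bottle in the frame of rack below 0.0745 m) or (y of stamp in the frame of rack above 0 m and y of bottle in the frame of rack below 0 m) or (y of stamp in the frame of rack above -0.0745 m and y of bottle in the frame of rack below -0.0745 m)))) and linear speed of each of jar, tin, stamp, bottle below 0.03 m/s and value of joint bail below 0.1 rad); the robot touches nothing.
It fails at once if one of the four things is tipped over (more than 1 rad) (angle between any of jar, tin, stamp, bottle's own z axis and vertical above 1 rad).
It also fails if it takes over 134 s, if anything falls off the work surface, if the arm or the gripper's body presses on something with over 40 N, if the wrist force passes 120 N, or if a joint passes its speed limit or range.

### The arm

A 7-joint arm with a two-finger parallel gripper is mounted at the origin on the work surface. World frame = base frame: x ahead of the robot, y to its left, z up, the work surface at z = 0. Lengths are in m, angles in rad, forces in N, time in s.
With the tool pointing down it reaches from about 0.4 to 0.85 m from the base axis. Payload 4.4 kg.
Tool frame: the origin (TCP) lies midway between the tips of the shut fingers; the grasp point (between the pads) lies 19 mm behind it; z points along the fingers, x is the direction in which the jaws open and shut, and the axes are right-handed (so a half turn about z gives the same grasp; the last joint's range is limited). The gripper opens to 94 mm and grips with 3 to 60 N. Pads are 16 mm wide; open, the fingers measure 119 mm over their backs; the gripper's body (75 mm by 177 mm) begins 78 mm behind the grasp point.
Start: joints at [-1.405, 0.628, 0.038, 1.517, -0.027, 0.996, -0.02], TCP at [0.149, 0.633, 0.205] pointing down, gripper open.
Joint ranges: [-3.06, 3.06], [-0.37, 2.12], [-1.25, 1.32], [0.18, 2.47], [-1.1, 4.24], [0.23, 1.98], [-2.94, 2.94]. Speed limits (rad/s): [2.57, 2.57, 3.14, 3.14, 3.14, 3.14, 3.14].

### API

Orientations are given as a 3x3 rotation matrix whose columns are the frame's x, y, z axes.
In Python, from cell import * gives the robot as it stands.
- The arm moves only by the tool play_rows, never from a script. Its argument "plan" is a list of rows, each a list of 3 entries, a list of its own where there are three numbers: the turn, a rotation vector about the tool's x, y, z in degrees, then the shift along the tool's x, y, z in m, then the closure, from -1 (fully open) to 1 (shut). A call has 1 to 20 rows; each row shifts and turns the commanded pose from where the row before left it, along the tool's axes as they then stand; what a row does not reach is not made up. A row lasts 1/12 s, in which the tool goes at most 41.7 mm and 7.16 degrees, less where a joint would pass 70% of its speed; a pose out of reach is approached as far as the arm can. A call is refused whole if a number of a shift passes 0.0417 or a number of a turn 7.16, either way. A call with a gripper value outside its range is refused whole. The fingers move at their own pace and stop on an object; the grip force is fixed at half the most. Time passes only in rows, so rows that do not move let the fingers close. It gives the time, the measured TCP pose, the force and the opening at its end, in the units of the state.
- read_state(): the state, without advancing time (a new reading comes with each control period).
- camera(name): name is "scene" or "side" or "wrist"; returns a dict with "image" (420x560x3 uint8, red, green, blue), "depth" (420x560 float32, m along the optical axis (not along the pixel's ray), 0 where there is no reading), "K" (3x3 intrinsics, pixels), "eye" and "attitude" of the camera in the world. Camera axes: x right, y up, looking along -z (the intrinsics and any distortion apply to the point x, -y, -z); pixel columns grow to the right and rows downward; lengths in m; the calibration is good to about 2 mm. A picture is of the moment at which its call begins.
- hand_in(): hands the job in, once; it reports no verdict.
The state is a dict: "clock": time; "q": joint angles; "qd": joint speeds; "effort": joint torques, N m; "position": TCP position; "tool_rot": TCP orientation; "force": force on the tool from outside, world axes, zero at the start; "moment": the same for the moment, N m; "finger_gap": finger opening in m.
Only numpy, scipy, OpenCV 4.12 (cv2) and the standard library are available. Lean on these libraries where they do the work, as an engineer would, in place of code of your own. Each camera call takes 0.05 s, during which the arm holds its last target. There are 200 camera calls.

## Working session

There is one attempt and no reset: what is moved stays moved. The work goes in short steps, Python scripts to look and compute and a tool call to move; the robot and the scene stay as the last step left them, time stands still between calls to the robot, and variables do not carry over. Pictures are saved under pics/ and viewed, about 12 in all and at most 16, crops included, and the job is handed in when it is done.

Besides the shell and the picture viewer there is one more tool, called after ">>>" as a command line: name --argument value ..., lists and objects as JSON in quotes. play_rows: Moves the arm, as the interface text tells. Its arguments: {"type":"object","properties":{"plan":{"type":"array"}},"required":["plan"]}

```bash
mkdir -p pics; ls
python3 - <<'E'
from cell import *
import cv2,numpy as np
s=read_state()
for k,v in s.items(): print(k,np.round(v,3).tolist())
for n in("scene","side"):
    c=camera(n); cv2.imwrite(f"pics/{n}0.png",c["image"][:,:,::-1]); print(n,c["K"],c["eye"],c["attitude"],[k for k in c])
    np.savez(f"{n}0.npz",**c)
E
```

```text
pics
clock 0.0
q [-1.405, 0.629, 0.038, 1.518, -0.027, 0.996, -0.02]
qd [-0.0, 0.001, -0.0, -0.002, 0.001, -0.0, -0.0]
effort [0.0, -54.973, 1.144, -18.663, -0.052, 0.023, 0.0]
position [0.149, 0.632, 0.205]
tool_rot [[0.23, 0.973, -0.0], [0.973, -0.23, -0.002], [-0.002, 0.0, -1.0]]
force [0.069, 0.456, -0.707]
moment [0.014, -0.013, -0.008]
finger_gap 0.094
scene [[426.02745203   0.         283.61239671]
 [  0.         426.02745203 217.99136316]
 [  0.           0.           1.        ]] [ 0.79257552 -0.50484643  0.8358251 ] [[ 0.90536119 -0.33897379  0.25576921]
 [ 0.42451515  0.73723556 -0.52561451]
 [-0.01039262  0.58444888  0.81136398]] ['image', 'depth', 'K', 'eye', 'attitude']
side [[484.74002178   0.         282.37969281]
 [  0.         484.74002178 212.30738583]
 [  0.           0.           1.        ]] [ 0.18071678 -0.49286828  0.73767296] [[ 0.81096966  0.4488778  -0.37528247]
 [-0.58478317  0.6011398  -0.54466465]
 [-0.01889064  0.66116538  0.75000232]] ['image', 'depth', 'K', 'eye', 'attitude']
```

View pics/scene0.png

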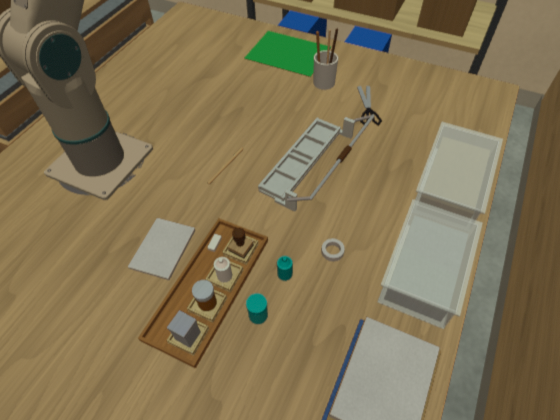

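View pics/side0.png

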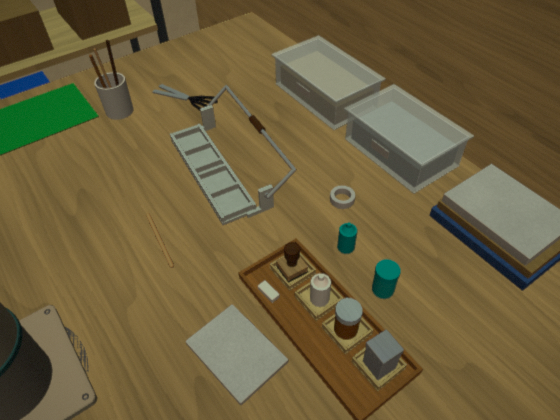

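The scene picture shows, left to right as seen from the robot, stamp (239,236), bottle (222,265), jar (204,292) and tin (184,326). The look-alikes are a turquoise bottle (285,267) and a turquoise jar (257,308). The rack is around (301,160) and the bail looks swung back, with its sleeve at (344,154). Next I measure from depth.

```bash
cat > h.py <<'E'
import numpy as np,cv2
def cloud(c):
    h,w=c["depth"].shape; u,v=np.meshgrid(np.arange(w),np.arange(h)); d=c["depth"];K=c["K"]
    p=np.stack([(u-K[0,2])/K[0,0]*d,-(v-K[1,2])/K[1,1]*d,-d],-1)
    P=p@c["attitude"].T+c["eye"]; P[d==0]=np.nan; return P
E
python3 - <<'E'
from h import *
C={n:dict(np.load(f"{n}0.npz")) for n in("scene","side")}
P={n:cloud(C[n]) for n in C}
def pt(n,u,v,r=1): return np.round(np.nanmedian(P[n][v-r:v+r+1,u-r:u+r+1].reshape(-1,3),0),4)
for nm,u,v in [("stamp",239,233),("bottle",222,262),("jar",204,287),("tin",184,321),("sleeve",344,154),("postR",292,196),("postL",348,123),("rackNR",262,190),("rackFL",320,122),("tbl",225,200),("look bottle",285,260),("lookjar",257,301)]: print(nm,pt("scene",u,v))
for n in P:
    Q=P[n].reshape(-1,3); 
    # tops
    for nm,g in [("stamp",pt("scene",239,233)),("bottle",pt("scene",222,262)),("jar",pt("scene",204,287)),("tin",pt("scene",184,321))]:
        m=(np.hypot(*(Q[:,:2]-g[:2]).T)<0.045)&(Q[:,2]>0.058)&(Q[:,2]<.09); q=Q[m]
        top=q[q[:,2]>np.percentile(q[:,2],95)-0.006]
        r=cv2.minAreaRect((top[:,:2]*1000).astype(np.float32)); print(n,nm,m.sum(),"zmax",np.round(np.percentile(q[:,2],95),4),"rect",np.round(np.hstack([r[0],r[1],r[2]]),1))
# rack rim: whitish, z .02-.03 ; 
for n in P:
    im=C[n]["image"].astype(int); p=P[n]; c0=pt("scene",301,160)
    sat=im.max(-1)-im.min(-1)
    m=(p[...,2]>0.018)&(p[...,2]<0.030)&(sat<40)&(im.min(-1)>110)&(np.hypot(p[...,0]-c0[0],p[...,1]-c0[1])<.2)
    q=p[m]; r=cv2.minAreaRect((q[:,:2]*1000).astype(np.float32)); print(n,"rack",len(q),np.round(np.hstack([r[0],r[1],r[2]]),1),np.nanmedian(q[:,2]))
    # sleeve and posts
    g=pt("scene",344,154)
    m=(np.linalg.norm(p-g,axis=-1)<.04)&(im.max(-1)<110)&(p[...,2]>.03); print("sleeve",m.sum(),p[m].mean(0),p[m].min(0),p[m].max(0))
    m=(p[...,0]<1)&(abs(p[...,1]-p[...,1])<1)&(p[...,2]>.052)&(p[...,2]<.066)&(sat<40)&(np.hypot(p[...,0]-c0[0],p[...,1]-c0[1])<.22)
    q=p[m]
    for sgn in(1,-1):
        k=q[(q[:,1]-c0[1])*sgn>0.08]; print("post",len(k),np.median(k,0))
    # tray rim brown
    t=pt("scene",213,275)
    m=(p[...,2]>.012)&(p[...,2]<.028)&(np.hypot(p[...,0]-t[0],p[...,1]-t[1])<.24)&(sat>30); q=p[m]
    r=cv2.minAreaRect((q[:,:2]*1000).astype(np.float32)); print("tray",np.round(np.hstack([r[0],r[1],r[2]]),1))
im=C["scene"]["image"][:,:,::-1]
a=cv2.resize(im[105:215,250:390],None,fx=4,fy=4,interpolation=2)
b=cv2.resize(im[215:365,140:300],None,fx=3.5,fy=3.5,interpolation=2)
b=cv2.resize(b,(int(b.shape[1]*440/b.shape[0]),440)); a=cv2.resize(a,None,fx=.55,fy=.55) 
a=cv2.copyMakeBorder(a,0,440-a.shape[0],0,0,0); cv2.imwrite("pics/crop.png",np.hstack([a,b]))
E
```

```text
stamp [ 0.4837 -0.0893  0.0788]
bottle [ 0.4859 -0.1657  0.0754]
jar [ 0.4813 -0.2299  0.0753]
tin [ 0.4848 -0.3068  0.0771]
sleeve [0.6112 0.2039 0.0975]
postR [0.5376 0.065  0.0592]
postL [0.5692 0.3628 0.0521]
rackNR [0.4467 0.0848 0.0124]
rackFL [0.4884 0.3653 0.0213]
tbl [0.3739 0.0245 0.003 ]
look bottle [ 0.5988 -0.1041  0.0656]
lookjar [ 0.5875 -0.2089  0.0659]
scene stamp 160 zmax 0.0806 rect [478.7 -87.2  24.4  26.1  21.3]
scene bottle 201 zmax 0.0793 rect [ 481.6 -164.2   11.3   12.    67.6]
scene jar 382 zmax 0.0774 rect [ 479.2 -234.6   40.    40.8   31.5]
scene tin 521 zmax 0.0792 rect [ 481.4 -311.6   40.6   40.5   86.4]
side stamp 245 zmax 0.0786 rect [477.3 -86.6  25.7  26.1  72.2]
side bottle 298 zmax 0.0781 rect [ 4.778e+02 -1.647e+02  1.010e+01  9.100e+00  4.000e-01]
side jar 616 zmax 0.0753 rect [ 478.4 -234.5   40.7   41.7   74. ]
side tin 843 zmax 0.0772 rect [ 480.  -311.7   40.6   41.4   86.3]
scene rack 854 [490.9 227.  297.7  78.   82.7] 0.025058830439089408
sleeve 114 [0.60951954 0.208551   0.09695037] [0.59925428 0.1851     0.08720855] [0.61828712 0.23777967 0.10124377]
post 67 [0.57347902 0.36505287 0.06015792]
post 85 [0.53462482 0.06759314 0.06021616]
tray [ 434.9 -199.   356.2  320.8    0.5]
side rack 855 [489.4 227.6 295.5  75.6  83. ] 0.02407751512136702
sleeve 153 [0.60368861 0.20706945 0.09502325] [0.59598549 0.16733701 0.08644701] [0.61431683 0.24226632 0.10010887]
post 96 [0.57162734 0.36529493 0.05928586]
post 134 [0.53421413 0.06714323 0.05911007]
tray [ 477.6 -198.8  244.9  320.9    0.5]
```

View pics/crop.png

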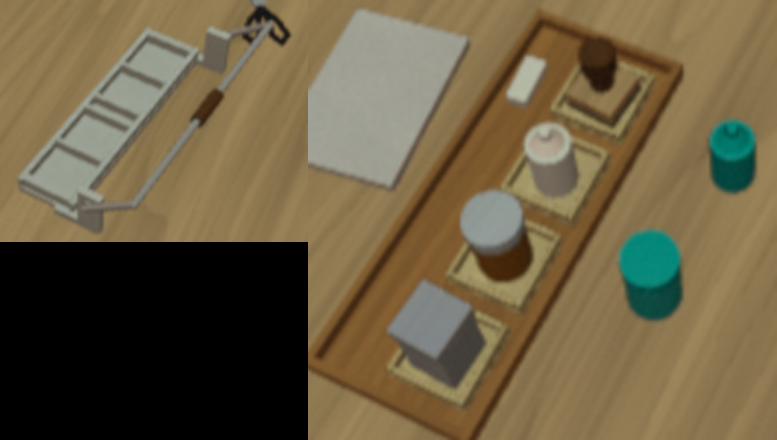

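The bail is at about 1.85 rad: sleeve at rack x ≈ 0.118, z ≈ 0.093, 75 mm from the hinge, which agrees with the 73.8 mm given. It has to go further back. The rack centre is (0.490, 0.227) with yaw −7.25°. Rack order from the left will be tin, jar, bottle, stamp. I shut the fingers, turn the tool and go to the sleeve.

>>> play_rows --plan '[[[0,0,7],[0,0,0],1],[[0,0,7],[0,0,0],1],[[0,0,7],[0,0,0],1],[[0,0,7],[0,0,0],1],[[0,0,7],[0,0,0],1],[[0,0,7],[0,0,0],1],[[0,0,7],[0,0,0],1],[[0,0,7],[0,0,0],1],[[0,0,7],[0,0,0],1],[[0,0,7],[0,0,0],1],[[0,0,7],[0,0,0],1],[[0,0,7],[0,0,0],1],[[0,0,0],[0.0284,0.0199,0.0025],1],[[0,0,0],[0.0284,0.0199,0.0025],1],[[0,0,0],[0.0284,0.0199,0.0025],1],[[0,0,0],[0.0284,0.0199,0.0025],1],[[0,0,0],[0.0284,0.0199,0.0025],1],[[0,0,0],[0.0284,0.0199,0.0025],1],[[0,0,0],[0.0284,0.0199,0.0025],1],[[0,0,0],[0.0284,0.0199,0.0025],1]]'

```text
clock: 1.77
position: [0.3552, 0.4445, 0.1851]
tool_rot: [[0.992, -0.126, -0.0], [-0.126, -0.992, -0.0], [-0.0, 0.0, -1.0]]
force: [-0.2, 1.4, 0.7]
finger_gap: 0.0004
```

>>> play_rows --plan '[[[0,0,0],[0.0284,0.0199,0.0025],1],[[0,0,0],[0.0284,0.0199,0.0025],1],[[0,0,0],[0.0284,0.0199,0.0025],1],[[0,0,0],[0.0284,0.0199,0.0025],1],[[0,0,0],[0.0284,0.0199,0.0025],1],[[0,0,0],[0.0284,0.0199,0.0025],1],[[0,0,0],[0.0284,0.0199,0.0025],1],[[0,0,0],[0.0284,0.0199,0.0025],1],[[0,0,0],[0.0284,0.0199,0.0025],1],[[0,0,0],[0.0284,0.0199,0.0025],1],[[0,0,0],[0,0,0],1]]'

```text
clock: 2.68
position: [0.6161, 0.2037, 0.16]
tool_rot: [[0.991, -0.136, 0.004], [-0.136, -0.991, -0.006], [0.005, 0.005, -1.0]]
force: [0.4, -1.7, 0.9]
finger_gap: 0.0007
```

>>> play_rows --plan '[[[0,0,0],[0,0,0.016],1],[[0,0,0],[0,0,0.016],1],[[0,0,0],[0,0,0.016],1],[[0,0,0],[0.002,0,0.006],1],[[0,0,0],[0.002,0,0.006],1],[[0,0,0],[0.002,0,0.006],1],[[0,0,0],[0.002,0,0.006],1],[[0,0,0],[0.002,0,0.006],1],[[0,0,0],[0.002,0,0.006],1],[[0,0,0],[0,0,0.006],1],[[0,0,0],[0,0,0.006],1],[[0,0,0],[0,0,0.004],1],[[0,0,0],[0,0,0],1],[[0,0,0],[0,0,0],1]]'

```text
clock: 3.85
position: [0.6328, 0.2099, 0.0634]
tool_rot: [[0.992, -0.128, 0.019], [-0.128, -0.992, 0.0], [0.019, -0.003, -1.0]]
force: [14.3, -0.9, 1.0]
finger_gap: 0.0005
```

>>> play_rows --plan '[[[0,0,0],[0,0,-0.02],1],[[0,0,0],[0,0,-0.03],1],[[0,0,0],[0,0,-0.04],0],[[0,0,0],[0,0,-0.03],-1],[[0,0,0],[0,0,0],-1]]'

```text
clock: 4.27
position: [0.6265, 0.2119, 0.1871]
tool_rot: [[0.992, -0.127, 0.01], [-0.127, -0.992, 0.004], [0.009, -0.005, -1.0]]
force: [1.3, -0.5, 1.3]
finger_gap: 0.0172
```

Run:
```python
from cell import *
from h import *
for n in("scene","side"):
    c=camera(n); P=cloud(c); cv2.imwrite(f"pics/{n}1.png",c["image"][:,:,::-1])
    im=c["image"].astype(int)
    R=P-np.array([.490,.2273,0]); a=np.deg2rad(-7.25); x=R[...,0]*np.cos(a)+R[...,1]*np.sin(a); y=-R[...,0]*np.sin(a)+R[...,1]*np.cos(a); z=P[...,2]
    m=(x>.03)&(x<.18)&(abs(y)<.12)&(z>.03)&(z<.12)
    print(n,m.sum(),[np.round([x[m&k].mean(),y[m&k].mean(),z[m&k].mean(),z[m&k].max()],4) for k in (abs(y)<.03,y>.03,y<-.03) if (m&k).any()])
```

```text
scene 304 [array([ 0.1341, -0.0042,  0.0674,  0.0725]), array([0.1332, 0.0741, 0.0651, 0.0694]), array([ 0.1334, -0.0764,  0.065 ,  0.0684])]
side 364 [array([ 0.1292, -0.0044,  0.0655,  0.0705]), array([0.13  , 0.0726, 0.0638, 0.0676]), array([ 0.1303, -0.0764,  0.0635,  0.0678])]
```

Bail now at about 2.28 rad (rod z ≈ 0.062, rack x ≈ 0.132). That is clear for loading. Tin next.

>>> play_rows --plan '[[[0,0,0],[-0.0052,0.0359,0],-1],[[0,0,0],[-0.0052,0.0359,0],-1],[[0,0,0],[-0.0052,0.0359,0],-1],[[0,0,0],[-0.0052,0.0359,0],-1],[[0,0,0],[-0.0052,0.0359,0],-1],[[0,0,0],[-0.0052,0.0359,0],-1],[[0,0,0],[-0.0052,0.0359,0],-1],[[0,0,0],[-0.0052,0.0359,0],-1],[[0,0,0],[-0.0052,0.0359,0],-1],[[0,0,0],[-0.0052,0.0359,0],-1],[[0,0,0],[-0.0052,0.0359,0],-1],[[0,0,0],[-0.0052,0.0359,0],-1],[[0,0,0],[-0.0052,0.0359,0],-1],[[0,0,0],[-0.0052,0.0359,0],-1],[[0,0,0],[-0.0052,0.0359,0],-1],[[0,0,-3.6],[0,0,0],-1],[[0,0,0],[0,0,0],-1],[[0,0,0],[0,0,0],-1]]'

```text
clock: 5.87
position: [0.4764, -0.3118, 0.1788]
tool_rot: [[0.998, -0.066, -0.003], [-0.066, -0.998, 0.003], [-0.003, -0.003, -1.0]]
force: [-0.7, 0.8, 0.1]
finger_gap: 0.0937
```

>>> play_rows --plan '[[[0,0,0],[0.004,0,0.025],-1],[[0,0,0],[0,0,0.025],-1],[[0,0,0],[0,0,0.025],-1],[[0,0,0],[0,0,0.025],-1],[[0,0,0],[0,0,0.025],-1],[[0,0,0],[0,0,0.018],-1],[[0,0,0],[0,0,0.009],-1],[[0,0,0],[0,0,0],-1],[[0,0,0],[0,0,0],1],[[0,0,0],[0,0,0],1],[[0,0,0],[0,0,0],1],[[0,0,0],[0,0,0],1],[[0,0,0],[0,0,0],1],[[0,0,0],[0,0,0],1]]'

```text
clock: 7.03
position: [0.4815, -0.3137, 0.0291]
tool_rot: [[0.998, -0.064, 0.001], [-0.064, -0.998, -0.0], [0.001, 0.0, -1.0]]
force: [-0.5, -1.1, -0.2]
finger_gap: 0.0576
```

>>> play_rows --plan '[[[0,0,0],[0,0,0],1],[[0,0,0],[0,0,0],1],[[0,0,0],[0,0,0],1],[[0,0,0],[0,0,0],1],[[0,0,0],[0,0,0],1],[[0,0,0],[0,0,0],1],[[0,0,0],[0,0,0],1],[[0,0,0],[0,0,-0.01],1],[[0,0,0],[0,0,-0.02],1],[[0,0,0],[0,0,-0.025],1],[[0,0,0],[0,0,-0.025],1],[[0,0,0],[0,0,-0.025],1],[[0,0,0],[0,0,-0.02],1],[[0,0,0],[0,0,0],1]]'

```text
clock: 8.2
position: [0.4833, -0.3152, 0.1578]
tool_rot: [[0.998, -0.064, 0.006], [-0.064, -0.998, -0.004], [0.007, 0.003, -1.0]]
force: [0.9, -0.3, -1.0]
finger_gap: 0.0397
```

Tin held (gap 39.7 mm, lid 40 mm). Carry it to the leftmost bay.

>>> play_rows --plan '[[[0,0,0],[-0.0006,-0.018,0],1],[[0,0,0],[-0.0012,-0.036,0],1],[[0,0,0],[-0.0012,-0.036,0],1],[[0,0,0],[-0.0012,-0.036,0],1],[[0,0,0],[-0.0012,-0.036,0],1],[[0,0,0],[-0.0012,-0.036,0],1],[[0,0,0],[-0.0012,-0.036,0],1],[[0,0,0],[-0.0012,-0.036,0],1],[[0,0,0],[-0.0012,-0.036,0],1],[[0,0,0],[-0.0012,-0.036,0],1],[[0,0,0],[-0.0012,-0.036,0],1],[[0,0,0],[-0.0012,-0.036,0],1],[[0,0,0],[-0.0012,-0.036,0],1],[[0,0,0],[-0.0012,-0.036,0],1],[[0,0,0],[-0.0012,-0.036,0],1],[[0,0,0],[-0.0012,-0.036,0],1],[[0,0,0],[-0.0012,-0.036,0],1],[[0,0,0],[-0.0012,-0.036,0],1],[[0,0,3.6],[-0.0006,-0.018,0],1],[[0,0,0],[0,0,0],1]]'

```text
clock: 9.87
position: [0.4993, 0.3409, 0.152]
tool_rot: [[0.993, -0.121, -0.001], [-0.121, -0.993, 0.002], [-0.002, -0.002, -1.0]]
force: [-0.1, 0.1, -0.4]
finger_gap: 0.0397
```

>>> play_rows --plan '[[[0,0,0],[0,0,0],1],[[0,0,0],[0,0,0],1]]'

```text
clock: 10.03
position: [0.501, 0.3328, 0.1528]
tool_rot: [[0.992, -0.127, -0.001], [-0.127, -0.992, -0.002], [-0.001, 0.002, -1.0]]
force: [0.1, -0.2, -1.1]
finger_gap: 0.0398
```

>>> play_rows --plan '[[[0,0,0],[0.0025,0,0.02],1],[[0,0,0],[0,0,0.025],1],[[0,0,0],[0,0,0.025],1],[[0,0,0],[0,0,0.02],1],[[0,0,0],[0,0,0.015],1],[[0,0,0],[0,0,0.008],1],[[0,0,0],[0,0,0.004],1],[[0,0,0],[0,0,0],1],[[0,0,0],[0,0,0],1]]'

```text
clock: 10.78
position: [0.5045, 0.3338, 0.0372]
tool_rot: [[0.992, -0.128, 0.001], [-0.128, -0.992, 0.0], [0.001, -0.001, -1.0]]
force: [0.2, 0.0, -1.2]
finger_gap: 0.0394
```

>>> play_rows --plan '[[[0,0,0],[0,0,0.004],1],[[0,0,0],[0,0,0.002],1],[[0,0,0],[0,0,0],1],[[0,0,0],[0,0,0],-1],[[0,0,0],[0,0,0],-1],[[0,0,0],[0,0,0],-1],[[0,0,0],[0,0,0],-1],[[0,0,0],[0,0,0],-1],[[0,0,0],[0,0,0],-1],[[0,0,0],[0,0,-0.02],-1],[[0,0,0],[0,0,-0.035],-1],[[0,0,0],[0,0,-0.035],-1],[[0,0,0],[0,0,-0.03],-1],[[0,0,0],[0,0,0],-1],[[0,0,0],[0,0,0],-1]]'

```text
clock: 12.03
position: [0.5048, 0.335, 0.1524]
tool_rot: [[0.992, -0.127, 0.003], [-0.127, -0.992, 0.003], [0.003, -0.003, -1.0]]
force: [0.0, -0.4, 0.3]
finger_gap: 0.0938
```

>>> play_rows --plan '[[[0,0,0],[0.0029,0.0355,0],-1],[[0,0,0],[0.0029,0.0355,0],-1],[[0,0,0],[0.0029,0.0355,0],-1],[[0,0,0],[0.0029,0.0355,0],-1],[[0,0,0],[0.0029,0.0355,0],-1],[[0,0,0],[0.0029,0.0355,0],-1],[[0,0,0],[0.0029,0.0355,0],-1],[[0,0,0],[0.0029,0.0355,0],-1],[[0,0,0],[0.0029,0.0355,0],-1],[[0,0,0],[0.0029,0.0355,0],-1],[[0,0,0],[0.0029,0.0355,0],-1],[[0,0,0],[0.0029,0.0355,0],-1],[[0,0,0],[0.0029,0.0355,0],-1],[[0,0,0],[0.0029,0.0355,0],-1],[[0,0,0],[0.0029,0.0355,0],-1],[[0,0,0],[0.0029,0.0355,0],-1],[[0,0,0],[0,0,0],-1],[[0,0,0],[0,0,0],-1]]'

```text
clock: 13.53
position: [0.4762, -0.2372, 0.1492]
tool_rot: [[0.991, -0.132, -0.002], [-0.132, -0.991, 0.0], [-0.002, 0.0, -1.0]]
force: [1.0, 0.4, 0.5]
finger_gap: 0.094
```

Run:
```python
from cell import *
from h import *
c=camera("side"); P=cloud(c); cv2.imwrite("pics/side2.png",c["image"][:,:,::-1]); print(read_state()["position"])
Q=P.reshape(-1,3)
for g in [(.5034,.333)]:
    q=Q[(np.hypot(*(Q[:,:2]-g).T)<.04)&(Q[:,2]>.066)&(Q[:,2]<.09)]
    r=cv2.minAreaRect((q[:,:2]*1000).astype(np.float32)); print(len(q),r,np.median(q[:,2]))
```

```text
[ 0.4766361  -0.23487342  0.14914468]
275 ((502.4775390625, 335.00738525390625), (44.57953643798828, 40.371463775634766), 82.26771545410156) 0.07552416402634377
```

View pics/side2.png

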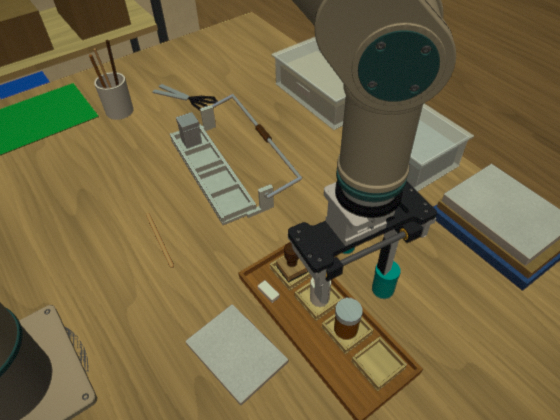

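The picture shows the tin upright in the leftmost bay (190,130), with the jar still in its box (347,318) and clear of the fingers. Descend on the jar.

>>> play_rows --plan '[[[0,0,0],[0.002,0,0.025],-1],[[0,0,0],[0,0,0.025],-1],[[0,0,0],[0,0,0.025],-1],[[0,0,0],[0,0,0.025],-1],[[0,0,0],[0,0,0.014],-1],[[0,0,0],[0,0,0.006],-1],[[0,0,0],[0,0,0],-1],[[0,0,0],[0,0,0],1],[[0,0,0],[0,0,0],1],[[0,0,0],[0,0,0],1],[[0,0,0],[0,0,0],1],[[0,0,0],[0,0,0],1],[[0,0,0],[0,0,0],1],[[0,0,0],[0,0,0],1],[[0,0,0],[0,0,0],1],[[0,0,0],[0,0,0],1],[[0,0,0],[0,0,0],1],[[0,0,0],[0,0,0],1],[[0,0,0],[0,0,0],1],[[0,0,0],[0,0,0],1]]'

```text
clock: 15.25
position: [0.4797, -0.2354, 0.0305]
tool_rot: [[0.992, -0.127, -0.0], [-0.127, -0.992, 0.0], [-0.0, -0.0, -1.0]]
force: [-1.6, -0.1, 1.2]
finger_gap: 0.0404
```

>>> play_rows --plan '[[[0,0,0],[0,0,-0.01],1],[[0,0,0],[0,0,-0.02],1],[[0,0,0],[0,0,-0.025],1],[[0,0,0],[0,0,-0.025],1],[[0,0,0],[0,0,-0.025],1],[[0,0,0],[0,0,-0.015],1],[[0,0,0],[0,0,0],1],[[0,0,0],[0,0,0],1]]'

```text
clock: 15.92
position: [0.4802, -0.2353, 0.1511]
tool_rot: [[0.992, -0.126, 0.002], [-0.126, -0.992, -0.0], [0.002, 0.0, -1.0]]
force: [0.4, 0.5, -2.1]
finger_gap: 0.0402
```

>>> play_rows --plan '[[[0,0,0],[-0.0016,-0.0168,0],1],[[0,0,0],[-0.0033,-0.0335,0],1],[[0,0,0],[-0.0033,-0.0335,0],1],[[0,0,0],[-0.0033,-0.0335,0],1],[[0,0,0],[-0.0033,-0.0335,0],1],[[0,0,0],[-0.0033,-0.0335,0],1],[[0,0,0],[-0.0033,-0.0335,0],1],[[0,0,0],[-0.0033,-0.0335,0],1],[[0,0,0],[-0.0033,-0.0335,0],1],[[0,0,0],[-0.0033,-0.0335,0],1],[[0,0,0],[-0.0033,-0.0335,0],1],[[0,0,0],[-0.0033,-0.0335,0],1],[[0,0,0],[-0.0033,-0.0335,0],1],[[0,0,0],[-0.0033,-0.0335,0],1],[[0,0,0],[-0.0033,-0.0335,0],1],[[0,0,0],[-0.0016,-0.0168,0],1],[[0,0,0],[0,0,0],1],[[0,0,0],[0,0,0],1],[[0,0,0],[0,0,0],1]]'

```text
clock: 17.5
position: [0.4938, 0.2676, 0.1493]
tool_rot: [[0.992, -0.128, -0.002], [-0.128, -0.992, -0.002], [-0.002, 0.003, -1.0]]
force: [0.3, -0.5, -1.3]
finger_gap: 0.0404
```

>>> play_rows --plan '[[[0,0,0],[0.0015,-0.002,0.02],1],[[0,0,0],[0,0,0.025],1],[[0,0,0],[0,0,0.025],1],[[0,0,0],[0,0,0.02],1],[[0,0,0],[0,0,0.015],1],[[0,0,0],[0,0,0.008],1],[[0,0,0],[0,0,0.004],1],[[0,0,0],[0,0,0],1],[[0,0,0],[0,0,0],1]]'

```text
clock: 18.25
position: [0.4969, 0.2707, 0.034]
tool_rot: [[0.992, -0.128, 0.001], [-0.128, -0.992, 0.0], [0.001, -0.0, -1.0]]
force: [-0.3, -0.1, -1.6]
finger_gap: 0.0401
```

>>> play_rows --plan '[[[0,0,0],[0,0,0.001],1],[[0,0,0],[0,0,0],1],[[0,0,0],[0,0,0],-1],[[0,0,0],[0,0,0],-1],[[0,0,0],[0,0,0],-1],[[0,0,0],[0,0,0],-1],[[0,0,0],[0,0,0],-1],[[0,0,0],[0,0,0],-1],[[0,0,0],[0,0,-0.02],-1],[[0,0,0],[0,0,-0.035],-1],[[0,0,0],[0,0,-0.035],-1],[[0,0,0],[0,0,-0.03],-1],[[0,0,0],[0,0,0],-1],[[0,0,0],[0,0,0],-1]]'

```text
clock: 19.42
position: [0.4972, 0.2719, 0.1541]
tool_rot: [[0.992, -0.126, 0.003], [-0.126, -0.992, 0.002], [0.003, -0.003, -1.0]]
force: [-0.9, -0.6, -0.1]
finger_gap: 0.0937
```

>>> play_rows --plan '[[[0,0,0],[0.0029,0.0335,0],-1],[[0,0,0],[0.0029,0.0335,0],-1],[[0,0,0],[0.0029,0.0335,0],-1],[[0,0,0],[0.0029,0.0335,0],-1],[[0,0,0],[0.0029,0.0335,0],-1],[[0,0,0],[0.0029,0.0335,0],-1],[[0,0,0],[0.0029,0.0335,0],-1],[[0,0,0],[0.0029,0.0335,0],-1],[[0,0,0],[0.0029,0.0335,0],-1],[[0,0,0],[0.0029,0.0335,0],-1],[[0,0,0],[0.0029,0.0335,0],-1],[[0,0,0],[0.0029,0.0335,0],-1],[[0,0,0],[0.0029,0.0335,0],-1],[[0,0,0],[0,0,0],-1],[[0,0,0],[0,0,0],-1],[[0,0,0],[0,0,0],-1]]'

```text
clock: 20.75
position: [0.4775, -0.1644, 0.1512]
tool_rot: [[0.992, -0.127, -0.003], [-0.127, -0.992, 0.002], [-0.003, -0.001, -1.0]]
force: [0.2, 1.2, 0.0]
finger_gap: 0.0941
```

>>> play_rows --plan '[[[0,0,0],[0.002,0,0.025],-1],[[0,0,0],[0,0,0.025],-1],[[0,0,0],[0,0,0.025],-1],[[0,0,0],[0,0,0.025],-1],[[0,0,0],[0,0,0.014],-1],[[0,0,0],[0,0,0.008],-1],[[0,0,0],[0,0,0],-1],[[0,0,0],[0,0,0],1],[[0,0,0],[0,0,0],1],[[0,0,0],[0,0,0],1],[[0,0,0],[0,0,0],1],[[0,0,0],[0,0,0],1],[[0,0,0],[0,0,0],1],[[0,0,0],[0,0,0],1],[[0,0,0],[0,0,0],1],[[0,0,0],[0,0,0],1],[[0,0,0],[0,0,0],1],[[0,0,0],[0,0,0],1],[[0,0,0],[0,0,0],1],[[0,0,0],[0,0,0],1]]'

```text
clock: 22.42
position: [0.4804, -0.1658, 0.0305]
tool_rot: [[0.992, -0.127, -0.0], [-0.127, -0.992, 0.0], [-0.0, -0.0, -1.0]]
force: [0.2, 0.3, 0.8]
finger_gap: 0.0335
```

>>> play_rows --plan '[[[0,0,0],[0,0,0],1],[[0,0,0],[0,0,0],1],[[0,0,0],[0,0,-0.01],1],[[0,0,0],[0,0,-0.02],1],[[0,0,0],[0,0,-0.025],1],[[0,0,0],[0,0,-0.025],1],[[0,0,0],[0,0,-0.025],1],[[0,0,0],[0,0,-0.015],1],[[0,0,0],[0,0,0],1],[[0,0,0],[0,0,0],1]]'

```text
clock: 23.25
position: [0.4808, -0.1656, 0.1512]
tool_rot: [[0.992, -0.126, 0.002], [-0.126, -0.992, -0.0], [0.002, -0.0, -1.0]]
force: [-0.3, 1.0, -1.5]
finger_gap: 0.0334
```

>>> play_rows --plan '[[[0,0,0],[-0.0018,-0.0158,0],1],[[0,0,0],[-0.0037,-0.0317,0],1],[[0,0,0],[-0.0037,-0.0317,0],1],[[0,0,0],[-0.0037,-0.0317,0],1],[[0,0,0],[-0.0037,-0.0317,0],1],[[0,0,0],[-0.0037,-0.0317,0],1],[[0,0,0],[-0.0037,-0.0317,0],1],[[0,0,0],[-0.0037,-0.0317,0],1],[[0,0,0],[-0.0037,-0.0317,0],1],[[0,0,0],[-0.0037,-0.0317,0],1],[[0,0,0],[-0.0037,-0.0317,0],1],[[0,0,0],[-0.0018,-0.0158,0],1],[[0,0,0],[0,0,0],1],[[0,0,0],[0,0,0],1],[[0,0,0],[0,0,0],1]]'

```text
clock: 24.5
position: [0.4837, 0.1834, 0.1496]
tool_rot: [[0.992, -0.128, -0.002], [-0.128, -0.992, -0.002], [-0.002, 0.002, -1.0]]
force: [-0.1, 0.9, -0.5]
finger_gap: 0.0332
```

>>> play_rows --plan '[[[0,0,0],[0.001,0,0.02],1],[[0,0,0],[0,0,0.025],1],[[0,0,0],[0,0,0.025],1],[[0,0,0],[0,0,0.02],1],[[0,0,0],[0,0,0.015],1],[[0,0,0],[0,0,0.008],1],[[0,0,0],[0,0,0.003],1],[[0,0,0],[0,0,0],1],[[0,0,0],[0,0,0],1]]'

```text
clock: 25.25
position: [0.4859, 0.1845, 0.0351]
tool_rot: [[0.992, -0.128, 0.001], [-0.128, -0.992, 0.0], [0.001, -0.0, -1.0]]
force: [0.0, 0.1, -0.6]
finger_gap: 0.0334
```

>>> play_rows --plan '[[[0,0,0],[0,0,0.002],1],[[0,0,0],[0,0,0.001],1],[[0,0,0],[0,0,0],1],[[0,0,0],[0,0,0],-1],[[0,0,0],[0,0,0],-1],[[0,0,0],[0,0,0],-1],[[0,0,0],[0,0,0],-1],[[0,0,0],[0,0,0],-1],[[0,0,0],[0,0,0],-1],[[0,0,0],[0,0,0],-1],[[0,0,0],[0,0,-0.02],-1],[[0,0,0],[0,0,-0.035],-1],[[0,0,0],[0,0,-0.035],-1],[[0,0,0],[0,0,-0.03],-1],[[0,0,0],[0,0,0],-1],[[0,0,0],[0,0,0],-1]]'

```text
clock: 26.58
position: [0.4863, 0.1856, 0.1529]
tool_rot: [[0.992, -0.126, 0.003], [-0.126, -0.992, 0.002], [0.003, -0.002, -1.0]]
force: [-0.4, 0.1, -0.8]
finger_gap: 0.0938
```

>>> play_rows --plan '[[[0,0,0],[0.0033,0.0339,0],-1],[[0,0,0],[0.0033,0.0339,0],-1],[[0,0,0],[0.0033,0.0339,0],-1],[[0,0,0],[0.0033,0.0339,0],-1],[[0,0,0],[0.0033,0.0339,0],-1],[[0,0,0],[0.0033,0.0339,0],-1],[[0,0,0],[0.0033,0.0339,0],-1],[[0,0,0],[0.0033,0.0339,0],-1],[[0,0,0],[0,0,0],-1],[[0,0,0],[0,0,0],-1],[[0,0,0],[0,0,0],-1]]'

```text
clock: 27.5
position: [0.4763, -0.0864, 0.1503]
tool_rot: [[0.992, -0.127, -0.003], [-0.127, -0.992, 0.001], [-0.003, -0.001, -1.0]]
force: [-0.6, 0.6, -0.1]
finger_gap: 0.094
```

>>> play_rows --plan '[[[0,0,0],[0,0,0.025],-1],[[0,0,0],[0,0,0.025],-1],[[0,0,0],[0,0,0.025],-1],[[0,0,0],[0,0,0.02],-1],[[0,0,0],[0,0,0.01],-1],[[0,0,0],[0,0,0],-1],[[0,0,0],[0,0,0],-1]]'

```text
clock: 28.08
position: [0.477, -0.0863, 0.0462]
tool_rot: [[0.992, -0.125, -0.001], [-0.125, -0.992, 0.001], [-0.001, -0.0, -1.0]]
force: [-0.2, 0.3, 1.0]
finger_gap: 0.094
```

>>> play_rows --plan '[[[0,0,0],[0,0,0],1],[[0,0,0],[0,0,0],1],[[0,0,0],[0,0,0],1],[[0,0,0],[0,0,0],1],[[0,0,0],[0,0,0],1],[[0,0,0],[0,0,0],1],[[0,0,0],[0,0,0],1],[[0,0,0],[0,0,0],1],[[0,0,0],[0,0,0],1],[[0,0,0],[0,0,0],1],[[0,0,0],[0,0,0],1],[[0,0,0],[0,0,0],1],[[0,0,0],[0,0,0],1],[[0,0,0],[0,0,0],1],[[0,0,0],[0,0,0],1],[[0,0,0],[0,0,0],1]]'

```text
clock: 29.42
position: [0.477, -0.0873, 0.0464]
tool_rot: [[0.992, -0.127, -0.0], [-0.127, -0.992, 0.0], [-0.0, -0.0, -1.0]]
force: [0.5, 0.1, -0.4]
finger_gap: 0.0272
```

>>> play_rows --plan '[[[0,0,0],[0,0,-0.01],1],[[0,0,0],[0,0,-0.02],1],[[0,0,0],[0,0,-0.025],1],[[0,0,0],[0,0,-0.025],1],[[0,0,0],[0,0,-0.025],1],[[0,0,0],[0,0,-0.015],1],[[0,0,0],[0,0,0],1],[[0,0,0],[0,0,0],1]]'

```text
clock: 30.08
position: [0.4774, -0.0871, 0.1672]
tool_rot: [[0.992, -0.126, 0.002], [-0.126, -0.992, 0.0], [0.002, -0.0, -1.0]]
force: [-1.2, 0.1, -0.6]
finger_gap: 0.0272
```

>>> play_rows --plan '[[[0,0,0],[-0.0019,-0.0148,0],1],[[0,0,0],[-0.0039,-0.0296,0],1],[[0,0,0],[-0.0039,-0.0296,0],1],[[0,0,0],[-0.0039,-0.0296,0],1],[[0,0,0],[-0.0039,-0.0296,0],1],[[0,0,0],[-0.0039,-0.0296,0],1],[[0,0,0],[-0.0039,-0.0296,0],1],[[0,0,0],[-0.0019,-0.0148,0],1],[[0,0,0],[0,0,0],1],[[0,0,0],[0,0,0],1],[[0,0,0],[0,0,0],1]]'

```text
clock: 31.0
position: [0.4758, 0.1201, 0.1657]
tool_rot: [[0.992, -0.128, -0.002], [-0.128, -0.992, -0.001], [-0.001, 0.002, -1.0]]
force: [0.5, 0.5, -1.1]
finger_gap: 0.027
```

>>> play_rows --plan '[[[0,0,0],[0.001,0,0.02],1],[[0,0,0],[0,0,0.025],1],[[0,0,0],[0,0,0.025],1],[[0,0,0],[0,0,0.02],1],[[0,0,0],[0,0,0.015],1],[[0,0,0],[0,0,0.006],1],[[0,0,0],[0,0,0.003],1],[[0,0,0],[0,0,0],1],[[0,0,0],[0,0,0],1]]'

```text
clock: 31.75
position: [0.478, 0.121, 0.0531]
tool_rot: [[0.992, -0.128, 0.001], [-0.128, -0.992, 0.0], [0.001, -0.0, -1.0]]
force: [0.6, 0.3, -0.4]
finger_gap: 0.0267
```

Need about 5 mm more (the grip was at 0.0464); then release.

>>> play_rows --plan '[[[0,0,0],[0,0,0.003],1],[[0,0,0],[0,0,0.002],1],[[0,0,0],[0,0,0],1],[[0,0,0],[0,0,0],-1],[[0,0,0],[0,0,0],-1],[[0,0,0],[0,0,0],-1],[[0,0,0],[0,0,0],-1],[[0,0,0],[0,0,0],-1],[[0,0,0],[0,0,0],-1],[[0,0,0],[0,0,0],-1],[[0,0,0],[0,0,-0.02],-1],[[0,0,0],[0,0,-0.035],-1],[[0,0,0],[0,0,-0.035],-1],[[0,0,0],[0,0,-0.035],-1],[[0,0,0],[0,0,-0.02],-1],[[0,0,0],[-0.03,0.03,0],-1],[[0,0,0],[-0.03,0.03,0],-1],[[0,0,0],[0,0.03,0],-1],[[0,0,0],[0,0,0],-1]]'

```text
clock: 33.33
position: [0.405, 0.0362, 0.193]
tool_rot: [[0.991, -0.133, -0.001], [-0.133, -0.991, -0.001], [-0.001, 0.001, -1.0]]
force: [0.1, 0.3, 0.7]
finger_gap: 0.094
```

Run:
```python
from cell import *
from h import *
print(read_state()["position"])
I=[]
for n in("scene","side"):
    c=camera(n); P=cloud(c); I.append(c["image"][:,:,::-1])
    R=P-np.array([.490,.2273,0]); a=np.deg2rad(-7.25); x=R[...,0]*np.cos(a)+R[...,1]*np.sin(a); y=-R[...,0]*np.sin(a)+R[...,1]*np.cos(a); z=P[...,2]
    for nm,yy in zip(("tin","jar","bottle","stamp"),(.1065,.0425,-.0425,-.1065)):
        m=(abs(x)<.035)&(abs(y-yy)<.032)&(z>.05)&(z<.1); zt=np.percentile(z[m],95); t=m&(z>zt-.006)
        print(n,nm,np.round([(x[t].max()+x[t].min())/2,(y[t].max()+y[t].min())/2-yy,zt],4))
    m=(x>.03)&(x<.18)&(abs(y)<.12)&(z>.03)&(z<.12); print("bail",x[m].mean(),z[m].mean())
cv2.imwrite("pics/load.png",np.hstack([cv2.resize(I[0][90:230,240:400],(400,350)),cv2.resize(I[1][60:240,120:320],(389,350))]))
```

```text
[0.40496272 0.03622894 0.19295109]
scene tin [0.0009 0.0025 0.0794]
scene jar [0.0019 0.0029 0.0772]
scene bottle [0.0032 0.0002 0.0792]
scene stamp [0.0027 0.0003 0.0804]
bail 0.1336585327138699 0.065971775884761
side tin [-0.0014 -0.0161  0.076 ]
side jar [-0.0005 -0.0033  0.076 ]
side bottle [-0.0003 -0.0005  0.0774]
side stamp [0.0005 0.0006 0.0785]
bail 0.12978843488890987 0.06443124747116555
```

View pics/load.png

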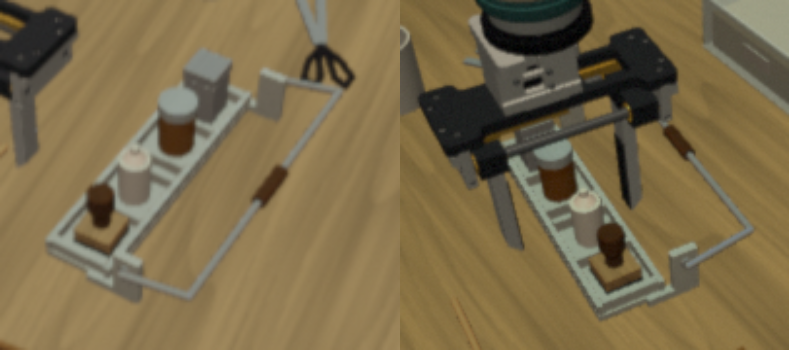

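All four stand in reverse order (tin, jar, bottle, stamp from the left), within about 4 mm of their bay centres, with the bail back. The side camera's tin reading was hidden by the gripper. Now I grip the sleeve and swing the bail over.

>>> play_rows --plan '[[[0,0,0],[0.024,-0.0251,0],-1],[[0,0,0],[0.024,-0.0251,0],-1],[[0,0,0],[0.024,-0.0251,0],-1],[[0,0,0],[0.024,-0.0251,0],-1],[[0,0,0],[0.024,-0.0251,0],-1],[[0,0,0],[0.024,-0.0251,0],-1],[[0,0,0],[0.024,-0.0251,0],-1],[[0,0,0],[0.024,-0.0251,0],-1],[[0,0,0],[0,0,0],-0.2],[[0,0,0],[0,0,0],-0.2],[[0,0,0],[0,0,0],-0.2],[[0,0,0],[0,0,0],-0.2]]'

```text
clock: 34.43
position: [0.6227, 0.2151, 0.1922]
tool_rot: [[0.992, -0.127, -0.001], [-0.127, -0.992, -0.001], [-0.001, 0.001, -1.0]]
force: [0.7, -0.3, 0.5]
finger_gap: 0.0707
```

>>> play_rows --plan '[[[0,0,0],[-0.001,0.004,0.03],-0.2],[[0,0,0],[0,0,0.03],-0.2],[[0,0,0],[0,0,0.03],-0.2],[[0,0,0],[0,0,0.03],-0.2],[[0,0,0],[0,0,0.018],-0.2],[[0,0,0],[0,0,0.008],-0.2],[[0,0,0],[0,0,0],1],[[0,0,0],[0,0,0],1],[[0,0,0],[0,0,0],1],[[0,0,0],[0,0,0],1],[[0,0,0],[0,0,0],1],[[0,0,0],[0,0,0],1],[[0,0,0],[0,0,0],1],[[0,0,0],[0,0,0],1],[[0,0,0],[0,0,0],1],[[0,0,0],[0,0,0],1],[[0,0,0],[0,0,0],1],[[0,0,0],[0,0,0],1]]'

```text
clock: 35.93
position: [0.6217, 0.2121, 0.0464]
tool_rot: [[0.992, -0.127, -0.001], [-0.127, -0.992, 0.0], [-0.001, -0.0, -1.0]]
force: [-1.4, 1.1, 2.2]
finger_gap: 0.0154
```

>>> play_rows --plan '[[[0,0,0],[-0.0021,0,-0.0074],1],[[0,0,0],[-0.0028,0,-0.0072],1],[[0,0,0],[-0.0036,0,-0.0068],1],[[0,0,0],[-0.0043,0,-0.0064],1],[[0,0,0],[-0.0049,0,-0.006],1],[[0,0,0],[-0.0055,0,-0.0054],1],[[0,0,0],[-0.006,0,-0.0048],1],[[0,0,0],[-0.0065,0,-0.0041],1],[[0,0,0],[-0.0069,0,-0.0034],1],[[0,0,0],[-0.0072,0,-0.0027],1],[[0,0,0],[-0.0075,0,-0.0019],1],[[0,0,0],[-0.0076,0,-0.0011],1],[[0,0,0],[0,0,0],1],[[0,0,0],[0,0,0],1]]'

```text
clock: 37.1
position: [0.5662, 0.2192, 0.1101]
tool_rot: [[0.992, -0.128, 0.018], [-0.128, -0.992, 0.002], [0.018, -0.005, -1.0]]
force: [5.9, -1.0, 17.5]
finger_gap: 0.0151
```

Run:
```python
from cell import *
from h import *
s=read_state(); print(s["position"],s["force"],s["moment"])
I=[]
for n in("scene","side"):
    c=camera(n); I.append(c["image"][:,:,::-1])
cv2.imwrite("pics/bail.png",np.hstack([cv2.resize(I[0][40:230,220:420],(400,380)),cv2.resize(I[1][20:230,120:340],(398,380))]))
```

```text
[0.56623337 0.21920834 0.11006273] [ 5.86405181 -0.95003498 17.48175412] [-0.46555249 -1.9573348   0.01122886]
```

View pics/bail.png

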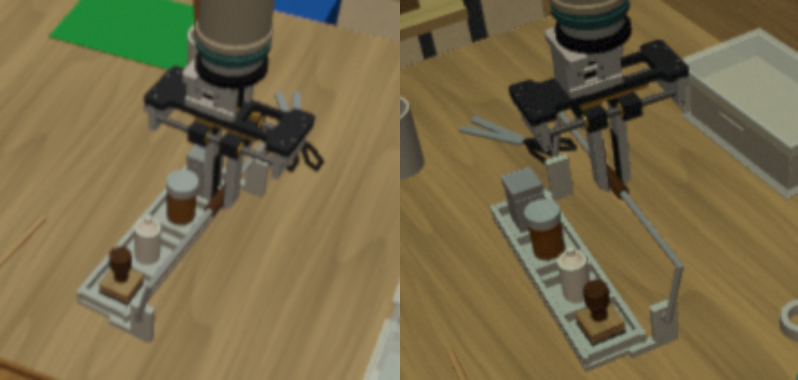

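The sleeve has slipped toward the fingertips (bail about 80° from the table, roughly 1.2 rad). I loosen to cage it and let the tool settle before pushing on.

>>> play_rows --plan '[[[0,0,0],[0,0,0],0.45],[[0,0,0],[0,0,0],0.45],[[0,0,0],[0,0,0],0.45],[[0,0,0],[0,0,0],0.45],[[0,0,0],[0,0,0],0.45]]'

```text
clock: 37.62
position: [0.5575, 0.2198, 0.1038]
tool_rot: [[0.992, -0.127, -0.0], [-0.127, -0.992, -0.0], [-0.0, 0.0, -1.0]]
force: [2.2, -0.8, 1.3]
finger_gap: 0.0259
```

>>> play_rows --plan '[[[0,0,0],[-0.006,0,0],0.45],[[0,0,0],[-0.006,0,0],0.45],[[0,0,0],[-0.006,0,0],0.45],[[0,0,0],[-0.005,0,0.0007],0.45],[[0,0,0],[-0.005,0,0.0007],0.45],[[0,0,0],[-0.005,0,0.0014],0.45],[[0,0,0],[-0.005,0,0.0015],0.45],[[0,0,0],[-0.005,0,0.0022],0.45],[[0,0,0],[-0.005,0,0.0022],0.45],[[0,0,0],[-0.005,0,0.003],0.45],[[0,0,0],[-0.005,0,0.0037],0.45],[[0,0,0],[-0.005,0,0.0043],0.45],[[0,0,0],[-0.005,0,0.0048],0.45],[[0,0,0],[-0.004,0,0.004],0.45],[[0,0,0],[-0.003,0,0.003],0.45],[[0,0,0],[0,0,0],0.45],[[0,0,0],[0,0,0],0.45]]'

```text
clock: 39.03
position: [0.4854, 0.2296, 0.0722]
tool_rot: [[0.992, -0.127, 0.004], [-0.127, -0.992, 0.0], [0.004, -0.001, -1.0]]
force: [6.1, 0.0, -2.3]
finger_gap: 0.0257
```

```bash
cat > b.py <<'E'
from cell import *
from h import *
import sys
I=[]
for n in("scene","side"):
    c=camera(n); P=cloud(c); I.append(c["image"][:,:,::-1])
    R=P-np.array([.490,.2273,0]); a=np.deg2rad(-7.25); x=R[...,0]*np.cos(a)+R[...,1]*np.sin(a); y=-R[...,0]*np.sin(a)+R[...,1]*np.cos(a); z=P[...,2]
    for l,h in((-.14,-.125),(-.1,-.02),(.02,.1),(.125,.14)):
        m=(y>l)&(y<h)&(abs(x)<.06)&(z>.083)&(z<.125); print(n,l,m.sum(),np.round([x[m].mean(),z[m].mean()],4) if m.any() else "")
cv2.imwrite(sys.argv[1],np.hstack([cv2.resize(I[0][60:230,230:400],(380,380)),cv2.resize(I[1][50:250,120:320],(380,380))]))
E
python3 b.py pics/bail2.png
```

```text
scene -0.14 19 [0.002 0.092]
scene -0.1 105 [0.0017 0.0924]
scene 0.02 23 [0.0022 0.0924]
scene 0.125 0 
side -0.14 22 [-0.0009  0.091 ]
side -0.1 143 [-0.0014  0.0912]
side 0.02 48 [-0.0012  0.0915]
side 0.125 0
```

View pics/bail2.png

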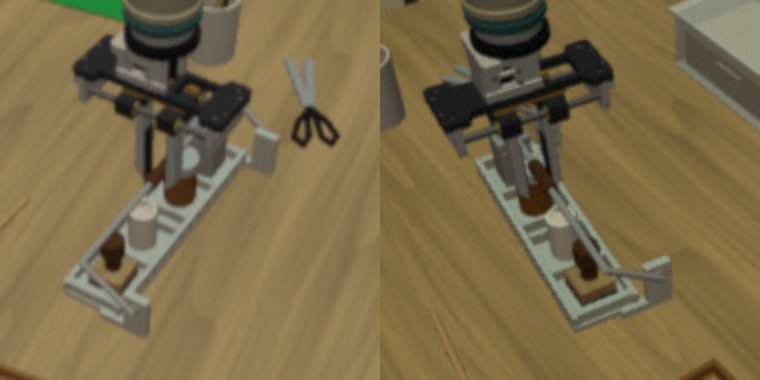

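The bail is at its stop (rod x ≈ 0, top z ≈ 0.092, 6 N resisting). I centre the jaws around the sleeve, then withdraw straight up.

>>> play_rows --plan '[[[0,0,0],[0.003,0,0],0.45],[[0,0,0],[0.003,0,0],0.45],[[0,0,0],[0.002,0,0],0.35],[[0,0,0],[0,0,0],0.35],[[0,0,0],[0,0,0],0.35],[[0,0,0],[0,0,-0.01],0.35],[[0,0,0],[0,0,-0.02],0.35],[[0,0,0],[0,0,-0.04],0.35],[[0,0,0],[0,0,-0.04],0.35],[[0,0,0],[0,0,-0.04],0.35],[[0,0,0],[-0.03,0.025,0],0.35],[[0,0,0],[-0.03,0.025,0],0.35],[[0,0,0],[0,0.035,0],0.35],[[0,0,0],[0,0.035,0],0.35],[[0,0,0],[0,0.035,0],0.35],[[0,0,0],[0,0.035,0],0.35],[[0,0,0],[0,0.035,0],0.35],[[0,0,0],[0,0,0],0.35]]'

```text
clock: 40.63
position: [0.4017, 0.0067, 0.2232]
tool_rot: [[0.991, -0.136, 0.001], [-0.136, -0.991, -0.001], [0.001, 0.001, -1.0]]
force: [-0.8, -0.2, 0.8]
finger_gap: 0.0306
```

```bash
python3 b.py pics/end.png; python3 -c "
from cell import *
print(read_state()['position'],read_state()['force'])"
```

```text
scene -0.14 18 [0.0018 0.0919]
scene -0.1 98 [0.0018 0.0926]
scene 0.02 71 [0.0016 0.0922]
scene 0.125 14 [0.0019 0.092 ]
side -0.14 25 [-0.0013  0.0915]
side -0.1 126 [-0.0019  0.0913]
side 0.02 3 [0.0002 0.0929]
side 0.125 0 
[0.40294224 0.01202816 0.22283247] [-0.55737601  1.20736525 -0.00979513]
```

View pics/end.png

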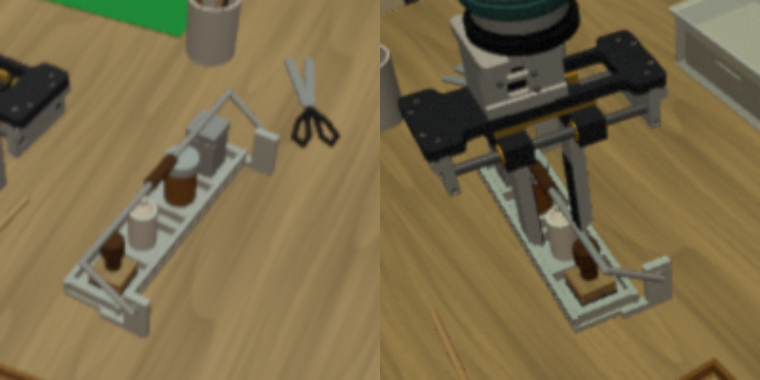

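The bail lies closed over four upright things and the robot is clear. Handing in.

```bash
python3 -c "
from cell import *
print(hand_in())"
```

```text
the job is handed in; nothing more can be done
None
```

The job is done and handed in at about 41 s of the 134 s allowed. No verdict is reported.

**What I did:** The bail started at about 1.85 rad, so I pressed it back to about 2.28 rad. I then moved the things one by one into the rack in reverse order: tin, jar, bottle and stamp from the left. Finally I swung the bail shut over them by its sleeve.

**Last checks:**
- **Placing:** after loading, with the bail still back, all four stood upright within about 4 mm of their bay centres, at the right height. The last picture still shows them upright under the bail; I did not measure them again.
- **Bail:** the rod lies at rack x within 2 mm of 0, with its top at about 0.092 m. That matches the closed position.
- **Robot:** the gripper is clear of everything, and both turquoise look-alikes were left alone.

**What disagreed:**
- The side camera put the tin 16 mm off along the row, because the gripper hid part of it. The scene camera, with a clear view, put it 2.5 mm off.
- The sleeve slipped toward the fingertips about halfway through the closing swing (17.5 N on the tool). I loosened the grip to cage the sleeve and pushed the bail the rest of the way.

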